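Put the tea corner of the kitchen counter back in order

TASK

First slide the flat tin, lengthwise, under the low shelf until its end is home against the back panel, which also clears the wooden board. Then swap the glass jar and the square tin, so that the jar stands in the middle of the round cork coaster and the square tin in the middle of the square slate coaster; use the board or another free spot to park one meanwhile. Last, stand the pepper mill in the middle of the wooden board; keep the jar, the square tin and the mill upright throughout and leave the mug and the bowl where they stand.

Things in the scene. Friction and masses are not known exactly. Their poses are not given: they have to be found in the camera images.
- jar: round closed jar of green glass with a steel screw cap, 62 mm across, 100 mm tall, 0.35 kg or so; origin at the centre of its underside, z up. At the start it stands on the slate coaster.
- square_tin: upright square metal tin with flat lid, 56 x 56 mm, 88 mm tall, about 0.25 kg; origin at the centre of its underside, x and y along its sides, z up. At the start it stands on the cork coaster.
- flat_tin: long flat metal tin lying flat, 160 mm long (its x axis), 60 mm wide (y), 26 mm high (z), about 0.18 kg; origin at the centre of its underside. Both ends are alike. At the start it lies lengthwise on the wooden board.
- mill: turned dark wood pepper mill, 92 mm tall, foot 52 mm across, straight waist 38 mm across from 34 to 68 mm up, head 44 mm across, about 0.2 kg; origin at the centre of its underside, z up. At the start it stands on the bare counter towards the far side, near the mug.
- cork_coaster: fixed round cork coaster, 100 mm across, 6 mm thick, lying on the counter; origin at the centre of its underside (top at 6 mm)
- slate_coaster: fixed square grey slate coaster, 100 x 100 mm, 6 mm thick; origin at the centre of its underside, x and y along its sides (top at 6 mm)
- board: fixed rectangular wooden board, 180 mm (x) by 110 mm (y), 6 mm thick; origin at the centre of its underside (top at 6 mm). The flat tin lies on it at the start.
- low_shelf: fixed low plywood shelf at left, 240 mm wide (y), 105 deep (x), top 48 high. Origin: centre of its underside; x points away from the robot, z up. Space below: 38 high, 220 wide, 95 deep, open only at the front (x = -52.5 mm), back panel's inner face at x = +42.5: a flat tin fully home has its centre at x = -37.5 and sticks out 65. Two fixed spice jars at the back of its top corners reach 100 mm.
- mug: white mug, 74 mm across, 85 mm tall, with a handle; a bystander at the far side; origin at the centre of its underside
- bowl: small white bowl, 100 mm across, 45 mm high; a bystander at the far right; origin at the centre of its underside
Mind the look-alikes: they are no part of the job. Leave any blue or purple look-alike of the jar alone. What is shaped like the flat_tin but blue is not meant.

How it is judged:
By the outcome, as a careful person would: the job done as asked, in the order asked, and still so for the second after the job is handed in, with the robot touching nothing.
It also fails if it takes over 125 s, if anything falls off the work surface, if the arm or the gripper's body presses on something with over 40 N, if the wrist force passes 120 N, or if a joint passes its speed limit or range.

ROBOT

A 7-joint arm with a two-finger parallel gripper is mounted at the origin on the work surface. World frame = base frame: x ahead of the robot, y to its left, z up, the work surface at z = 0. Lengths are in m, angles in rad, forces in N, time in s.
With the tool pointing down it reaches from about 0.425 to 0.8 m from the base axis. Payload 8.3 kg.
Tool frame: the origin (TCP) lies between the finger pads; the fingertips stand 25 mm ahead of it and the grasp point (between the pads) lies 6 mm ahead of it (env.tip_extent is the z of the fingertips in the tool frame, in m); z points along the fingers, y is the line along which they close (so a half turn about z gives the same grasp; the last joint's range is limited). The gripper opens to 85 mm and grips with 20 to 120 N. Pads are 22 mm wide; open, the fingers measure 114 mm over their backs; the gripper's body (76 mm by 85 mm) begins 54 mm behind the grasp point. The pads swing forward as they close: fully open they stand 13 mm farther back than shut.
Start: joints at [-1.256, 0.383, 0.016, 1.37, -0.006, 1.388, -0.046], TCP at [0.23, 0.581, 0.256] pointing down, gripper open.
Joint ranges: [-2.95, 2.95], [-0.25, 2.06], [-1.52, 1.56], [0.18, 2.33], [-1.44, 4.58], [0.02, 2.06], [-3.01, 3.01]. Speed limits (rad/s): [2.39, 2.39, 3.01, 3.01, 3.14, 3.14, 3.14].

INTERFACE

Orientations are given as a unit quaternion [x, y, z, w].
In Python, from cell import env gives the robot as it stands.
- The arm moves only by the tool carry_out, never from a script. Its argument "commands" is a list of rows, each a list of 3 entries, a list of its own where there are three numbers: the shift along the tool's x, y, z in cm, then the turn about the tool's z in rad, then the opening, from 0 (shut) to 1 (fully open). A call has 1 to 5 rows; each row is the pose to reach, as a shift and turn from the pose commanded when the call began, along the tool's axes at that moment; what a row does not reach only later rows make up. A row lasts 1/8 s, in which the tool goes at most 62.5 mm and 10.7 degrees, less where a joint would pass 70% of its speed; a pose out of reach is approached as far as the arm can. A call with a gripper value outside its range is refused whole. The fingers move at their own pace and stop on an object; "force" is the grip in N (left out, the last holds). Time passes only in rows, so rows that repeat a pose let the fingers close. It gives the time, the measured TCP pose, the force, the opening and the grip force at its end, in the units of the state.
- env.sense(): the state, without advancing time (a new reading comes with each control period).
- env.camera(name): name is "scene" or "top"; returns the picture (384x512x3 uint8, blue, green, red); there is no depth.
- env.camera_info(name): a dict with "mtx" (3x3 intrinsics, pixels), "world_to_cam" (4x4, takes a point from world to camera coordinates). Camera axes: x right, y down, z forward; pixel columns grow to the right and rows downward; lengths in m; the calibration is good to about 2 mm. A picture is of the moment at which its call begins. camera_info takes no time and is no camera call.
- env.job_done(): hands the job in; it is judged then, once.
Trained networks look in the newest picture that a camera, given by its name, has taken for a name from the list of things; names that differ only in an ending like _2 or _b are one class to them, and where a whole thing is asked for, a point or a joint stands for the part that bears it (a point fixed in the world has none). Each returns a list of dicts, best first, with "score" (0 to 1); they miss things now and then, are a little off and sometimes report something else, mostly with a low value. They report only what shows in the picture. A call takes as long as a camera call. They do not tell look-alikes from the thing itself.
- env.regions_of(camera, thing): "pixels" (384x512 bool, what is visible of it) and "rect" ([left, top, width, height] in pixels, round what is visible of it).
- env.tip_of(camera, thing): "at" ([column, row] in pixels: a listed point, or the origin of a listed thing).
The state is a dict: "clock": time; "q": joint angles; "dq": joint speeds; "effort": joint torques, N m; "tool_pos": TCP position; "ee_rot": TCP orientation; "contact_force": force on the tool from outside, world axes, zero at the start; "moment": the same for the moment, N m; "finger_gap": finger opening in m; "grasp_force": force on a finger pad.
Only numpy, scipy, OpenCV 4.12 (cv2) and the standard library are available. Lean on these libraries where they do the work, as an engineer would, in place of code of your own. Each camera call takes 0.05 s, during which the arm holds its last target. There are 200 camera calls.

## Working session

There is one attempt and no reset: what is moved stays moved. The work goes in short steps, Python scripts to look and compute and a tool call to move; the robot and the scene stay as the last step left them, time stands still between calls to the robot, and variables do not carry over. Pictures are saved under pics/ and viewed, at most 14 in all, crops included, and the job is handed in when it is done.

Besides the shell and the picture viewer there is one more tool, called in YAML: its name, and indented under it one key for each argument. carry_out: Moves the arm, as the interface text tells. Its arguments: {"type":"object","properties":{"commands":{"type":"array","items":{"type":"array"}},"force":{"type":"number"}},"required":["commands"]}

```bash
ls; mkdir -p pics; cat > h.py <<'E'
import numpy as np, cv2
from cell import env
def cam(n):
    i=env.camera_info(n); return np.array(i["mtx"]),np.array(i["world_to_cam"])
def ray(n,px,z):
    K,T=cam(n); R=T[:3,:3];t=T[:3,3]
    d=R.T@np.linalg.inv(K)@np.array([px[0],px[1],1.]); o=-R.T@t
    return o+d*(z-o[2])/d[2]
def proj(n,p):
    K,T=cam(n); c=T[:3,:3]@np.asarray(p)+T[:3,3]; u=K@c; return u[:2]/u[2]
E
python3 - <<'E'
from h import *
for n in("scene","top"):
    im=env.camera(n); cv2.imwrite(f"pics/{n}0.png",cv2.resize(im,(800,600)))
    K,T=cam(n); print(n,np.round(-T[:3,:3].T@T[:3,3],3), K[0,0])
s=env.sense(); print({k:np.round(v,3) for k,v in s.items()})
for t in["jar","square_tin","flat_tin","mill","cork_coaster","slate_coaster","board","low_shelf","mug","bowl"]:
  for n in("top","scene"):
    r=env.tip_of(n,t); print(t,n,[(np.round(x["at"],1),round(x["score"],2),np.round(ray(n,x["at"],0.006 if t in("jar","square_tin","flat_tin") else 0)[:2],3)) for x in r[:4]])
E
```

```text
pics
scene [1.395 0.504 0.905] 396.61741385107587
top [ 0.333 -0.111  1.205] 448.25957956441573
{'clock': np.float64(0.1), 'q': array([-1.256,  0.384,  0.016,  1.371, -0.006,  1.388, -0.046]), 'dq': array([ 0.   , -0.   , -0.002, -0.003,  0.   , -0.   , -0.   ]), 'effort': array([ 3.0000e-03, -6.2913e+01,  8.4700e-01, -3.7276e+01,  1.7000e-02,
        1.0000e-02,  0.0000e+00]), 'tool_pos': array([0.23 , 0.581, 0.255]), 'ee_rot': array([ 0.188,  0.982, -0.001, -0.   ]), 'contact_force': array([-0.082, -0.102, -1.106]), 'moment': array([-0.027, -0.002, -0.036]), 'grasp_force': np.float64(0.0), 'finger_gap': np.float64(0.085)}
jar top [(array([285.5, 218. ]), 0.91, array([ 0.481, -0.197])), (array([243.6, 255.3]), 0.74, array([ 0.385, -0.082])), (array([307.5, 265.6]), 0.56, array([ 0.352, -0.25 ]))]
jar scene [(array([279.5, 183.5]), 0.95, array([ 0.384, -0.092])), (array([248.4, 166.7]), 0.83, array([ 0.365, -0.248])), (array([236.5, 183.6]), 0.56, array([ 0.479, -0.22 ]))]
square_tin top [(array([227.7, 215. ]), 0.91, array([ 0.494, -0.042]))]
square_tin scene [(array([275.9, 200. ])
[... 778 characters left out ...]
.7, array([ 0.503, -0.048]))]
slate_coaster scene [(array([236.3, 179.1]), 0.8, array([ 0.452, -0.242])), (array([238.3, 184.9]), 0.23, array([ 0.475, -0.214]))]
board top [(array([360. , 211.2]), 0.87, array([ 0.494, -0.401]))]
board scene [(array([200.5, 169.3]), 0.82, array([ 0.484, -0.394]))]
low_shelf top [(array([118.7, 168.7]), 0.89, array([0.632, 0.256]))]
low_shelf scene [(array([334.8, 269.9]), 0.63, array([0.63, 0.26]))]
mug top [(array([278.4, 152.6]), 0.8, array([ 0.665, -0.185]))]
mug scene [(array([211.7, 215.2]), 0.83, array([ 0.662, -0.185]))]
bowl top [(array([337.8, 142.1]), 0.84, array([ 0.69 , -0.352]))]
bowl scene [(array([174. , 201.5]), 0.97, array([ 0.686, -0.339]))]
```

View pics/top0.png

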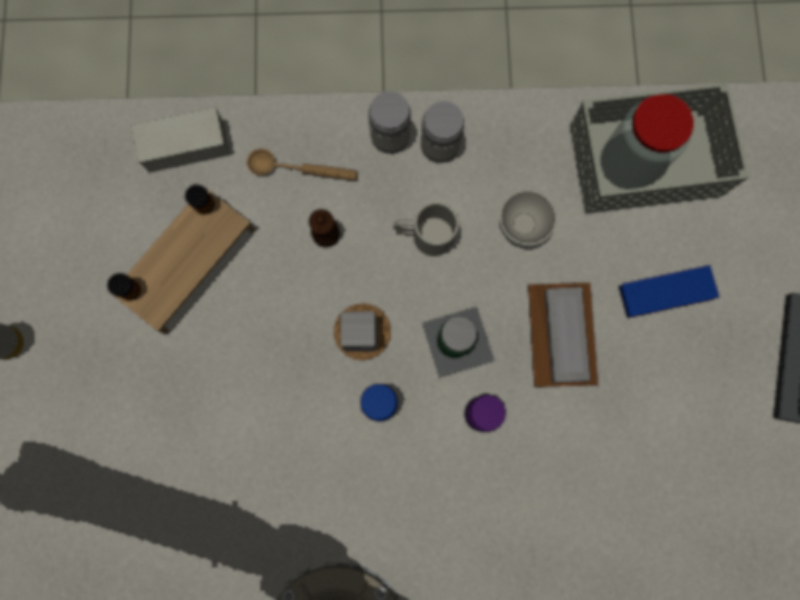

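View pics/scene0.png

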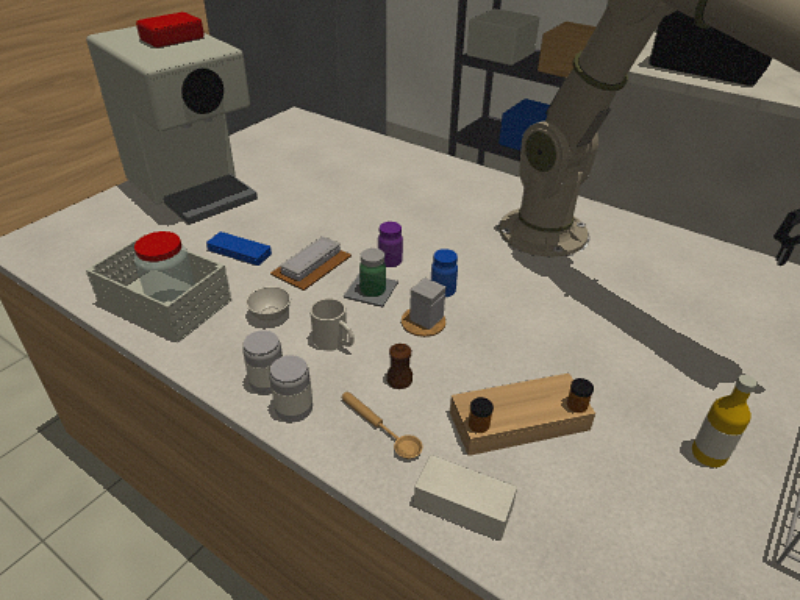

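The pictures show these candidates (px in the 512x384 top image):
- **Jar:** (285,218) is green on the slate, (244,255) is blue, and (307,266) is purple. The green one is meant.
- **Flat tin:** (359,214) is grey on the board, and (424,187) is blue. The grey one is meant.
- **Shelf:** it is at (119,169). Its spice jars are on the upper-left side, so the open front faces lower right.

Next I'll fit models to the masks and check an enlarged crop.

```bash
cat >> h.py <<'E'
from scipy.optimize import minimize
def cyl(d,h,z0=0):
    a=np.linspace(0,2*np.pi,40,endpoint=False); c=np.c_[d/2*np.cos(a),d/2*np.sin(a)]
    return np.r_[np.c_[c,0*a+z0],np.c_[c,0*a+z0+h]]
def box(l,w,h,z0=0): return np.array([[x*l/2,y*w/2,z0+z] for x in(-1,1) for y in(-1,1) for z in(0,h)])
S=4
def hull(n,parts,p):
    m=np.zeros((384*S,512*S),np.uint8); K,T=cam(n); c,s=np.cos(p[2]),np.sin(p[2])
    for P in parts:
        W=P@np.array([[c,s,0],[-s,c,0],[0,0,1]])+[p[0],p[1],0]
        C=W@T[:3,:3].T+T[:3,3]; u=C@K.T; u=u[:,:2]/u[:,2:]
        u=(u+.5)*S-.5
        cv2.fillConvexPoly(m,cv2.convexHull(np.round(u*16).astype(np.int32)),1,shift=4)
    return m>0
def mask(n,thing,xy):
    K,T=cam(n); q=proj(n,[xy[0],xy[1],.02]); b=None
    for r in env.regions_of(n,thing):
        ys,xs=np.where(r["pixels"])
        if len(xs)<20: continue
        d=np.hypot(xs.mean()-q[0],ys.mean()-q[1])
        if d<25 and (b is None or d<b[0]-6): b=(d,r["pixels"],r["score"])
    if b is None: return None
    return cv2.resize(b[1].astype(np.uint8),None,fx=S,fy=S,interpolation=cv2.INTER_LINEAR_EXACT)>0 if 0 else cv2.resize(b[1].astype(np.float32),None,fx=S,fy=S)>.5
def fit(parts,p0,ms,occ={},yaw=True):
    def f(v):
        p=[v[0]/100,v[1]/100,v[2]/10 if yaw else 0]; t=0
        for n,m in ms.items():
            h=hull(n,parts,p)
            if n in occ: h=h&~occ[n]; m=m&~occ[n]
            t+=1-(h&m).sum()/max(1,(h|m).sum())
        return t/len(ms)
    v0=np.array([p0[0]*100,p0[1]*100,p0[2]*10])
    sx=np.r_[[v0],v0+np.diag([1.5,1.5,2.])]
    r=minimize(f,v0,method="Nelder-Mead",options=dict(initial_simplex=sx,xatol=.01,fatol=1e-5))
    return np.round([r.x[0]/100,r.x[1]/100,r.x[2]/10],4),round(1-r.fun,3)
M=dict(jar=[cyl(.062,.1)],square_tin=[box(.056,.056,.088)],flat_tin=[box(.16,.06,.026)],
 mill=[cyl(.052,.02),cyl(.038,.068),cyl(.044,.022,.07)],cork_coaster=[cyl(.1,.006)],slate_coaster=[box(.1,.1,.006)],
 board=[box(.18,.11,.006)],mug=[cyl(.074,.085)],bowl=[cyl(.05,.01),cyl(.1,.005,.04)],
 low_shelf=[box(.105,.24,.048)])
def lift(parts,z): return [P+[0,0,z] for P in parts]
E
cat > m0.py <<'E'
from h import *
for n in("top","scene"): im=env.camera(n); cv2.imwrite(f"pics/raw_{n}.png",im)
c=cv2.imread("pics/raw_top.png")[130:290,200:470]; cv2.imwrite("pics/crop.png",cv2.resize(c,(800,474),interpolation=cv2.INTER_CUBIC))
P0=dict(jar=(.481,-.2,0),square_tin=(.494,-.045,0),flat_tin=(.487,-.4,0),mill=(.675,.008,0),cork_coaster=(.503,-.05,0),slate_coaster=(.477,-.21,.2),board=(.494,-.4,0),low_shelf=(.632,.256,.87),mug=(.665,-.185,0),bowl=(.69,-.35,0))
on={"cork_coaster":"square_tin","slate_coaster":"jar","board":"flat_tin"}
ms={t:{n:m for n in("top","scene") if (m:=mask(n,t,p)) is not None} for t,p in P0.items()}
for t,p in P0.items():
    z=.006 if t in on.values() else 0
    for sel in (("top",),("scene",),("top","scene")):
        mm={n:ms[t][n] for n in sel if n in ms[t]}
        if len(mm)<len(sel): print(t,sel,"missing"); continue
        oc={n:ms[on[t]][n] for n in sel if t in on and n in ms[on[t]]}
        pp=p
        if t in("flat_tin","board"): pp=(p[0],p[1],.1)
        print(t,sel,*fit(lift(M[t],z),pp,mm,oc,yaw=t not in("jar","mill","cork_coaster","mug","bowl")))
E
python3 m0.py
```

```text
jar ('top',) [ 0.4791 -0.2061  0.0158] 0.905
jar ('scene',) missing
jar ('top', 'scene') missing
square_tin ('top',) [ 0.4961 -0.0475 -0.0227] 0.96
square_tin ('scene',) [ 0.4957 -0.0492  0.1232] 0.913
square_tin ('top', 'scene') [ 0.4963 -0.0475 -0.023 ] 0.927
flat_tin ('top',) [ 0.485  -0.4006  0.0173] 0.945
flat_tin ('scene',) [ 0.4844 -0.4021  0.0465] 0.898
flat_tin ('top', 'scene') [ 0.4849 -0.4012  0.0194] 0.917
mill ('top',) [ 0.6793  0.009  -0.0933] 0.916
mill ('scene',) [0.6791 0.0076 0.0426] 0.843
mill ('top', 'scene') [0.6795 0.0088 0.0266] 0.878
cork_coaster ('top',) [ 0.5025 -0.0507 -0.1119] 0.913
cork_coaster ('scene',) [ 0.4996 -0.0521  0.099 ] 0.834
cork_coaster ('top', 'scene') [ 0.5021 -0.0511  0.1183] 0.864
slate_coaster ('top',) [ 0.4814 -0.2159  0.2578] 0.933
slate_coaster ('scene',) [ 0.4827 -0.2155  0.2803] 0.525
slate_coaster ('top', 'scene') [ 0.4814 -0.2159  0.26  ] 0.728
board ('top',) [ 0.4892 -0.3965 -0.0092] 0.923
board ('scene',) [ 0.4639 -0.4187  0.2926] 0.011
board ('top', 'scene') [ 0.4892 -0.3965 -0.0092] 0.463
low_shelf ('top',) [0.6421 0.2623 0.88
[... 506 characters left out ...]
it
    r=minimize(f,v0,method="Nelder-Mead",options=dict(initial_simplex=sx,xatol=.01,fatol=1e-5))
    res = _minimize_neldermead(fun, x0, args, callback, bounds=bounds,
                               **options)
    fsim[j] = func(sim[j])
              ~~~~^^^^^^^^
    fx = function(np.copy(x), *(wrapper_args + args))
  File "h.py", line 38, in f
    h=hull(n,parts,p)
  File "h.py", line 18, in hull
    m=np.zeros((384*S,512*S),np.uint8); K,T=cam(n); c,s=np.cos(p[2]),np.sin(p[2])
                                            ~~~^^^
  File "h.py", line 4, in cam
    i=env.camera_info(n); return np.array(i["mtx"]),np.array(i["world_to_cam"])
ValueError: time passes only in moves, steps and waits
```

```bash
sed -i 's/^def cam(n):/import functools\n@functools.cache\ndef cam(n):/' h.py; cat > ov.py <<'E'
from h import *
def overlay(n,im,fits,win,out):
    k=4; I=cv2.resize(im,None,fx=k,fy=k,interpolation=cv2.INTER_CUBIC)
    for t,p,z,col in fits:
        for P in lift(M[t],z):
            cs,_=cv2.findContours(hull(n,[P],p).astype(np.uint8),0,2); cv2.drawContours(I,cs,-1,col,1)
    x,y,w,h=[v*k for v in win]; I=I[y:y+h,x:x+w]; f=min(800/w,600/h); cv2.imwrite(out,cv2.resize(I,None,fx=f,fy=f))
E
python3 - <<'E'
from ov import *
F=[("jar",(.479,-.206,0),.006,(0,255,255)),("square_tin",(.4961,-.0475,-.023),.006,(0,255,255)),("flat_tin",(.485,-.4008,.018),.006,(0,255,255)),("mill",(.6793,.009,0),0,(0,255,255)),
("cork_coaster",(.5023,-.0508,0),0,(0,0,255)),("slate_coaster",(.4814,-.2159,.258),0,(0,0,255)),("board",(.4892,-.3965,-.009),0,(0,0,255)),("low_shelf",(.6337,.2524,.88),0,(0,0,255))]
overlay("top",cv2.imread("pics/raw_top.png"),F,(60,110,340,150),"pics/ov1.png")
overlay("scene",cv2.imread("pics/raw_scene.png"),F,(170,140,230,160),"pics/ov2.png")
print(env.sense()["clock"])
E
```

```text
2.2
```

View pics/ov1.png

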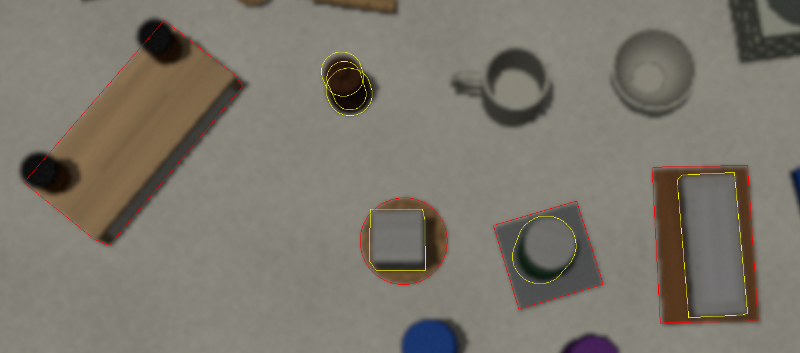

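View pics/ov2.png

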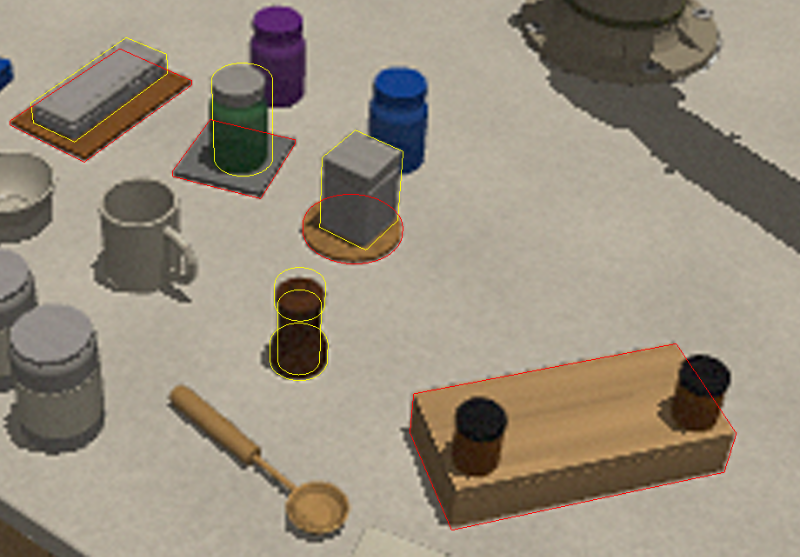

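View pics/crop.png

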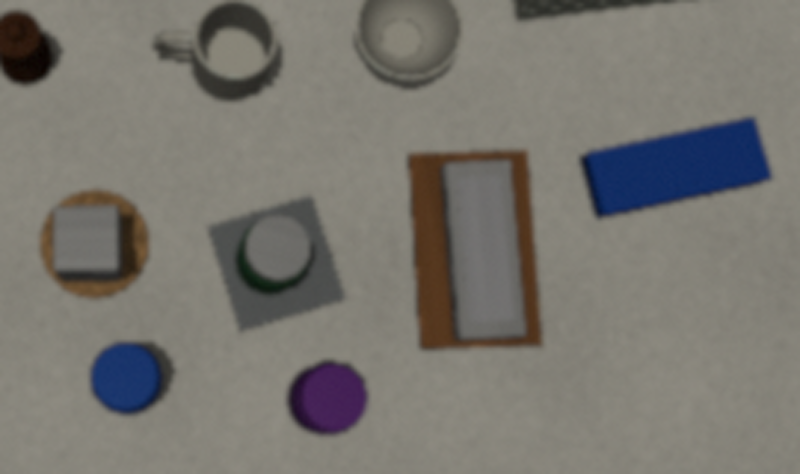

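The crops confirm the grey flat tin on the board (crop 485,250), the green jar on the slate (crop 277,255), and the square tin on the cork (crop 88,240). The outlines agree in both views to about 2–3 mm, and the shelf front faces the robot's right. Next I'll plan the moves.

```bash
cat > plan.py <<'E'
import numpy as np
from cell import env
def cur():
    s=env.sense(); q=s["ee_rot"]; return list(s["tool_pos"])+[2*np.degrees(np.arctan2(q[1],q[0]))],s
def plan(wps,start=None,slow=1.0):
    """wps: (x,y,z,yaw deg,grip). prints calls of rows [[cm],rad,grip], chained"""
    p,s=cur(); p=np.array(start or p,float); print("now",np.round(p,3),"gap",round(float(s["finger_gap"]),4),"F",np.round(s["contact_force"],1),"t",round(float(s["clock"]),1))
    pts=[]; a=p.copy()
    for w in wps:
        b=np.array(w[:4],float); b[3]=a[3]+(b[3]-a[3]+180)%360-180 if abs(b[3]-a[3])>181 else b[3]
        n=max(1,int(np.ceil(max(np.linalg.norm(b[:3]-a[:3])/.060,abs(b[3]-a[3])/10.3)*slow)))
        pts+=[(a+(b-a)*k/n,w[4]) for k in range(1,n+1)]; a=b
    c=p
    while pts:
        ch,pts=pts[:5],pts[5:]; y=np.radians(c[3]); ex=[np.cos(y),np.sin(y),0]; ey=[np.sin(y),-np.cos(y),0]
        print([[[round(float(v),1) for v in (100*np.dot(ex,q[:3]-c[:3]),100*np.dot(ey,q[:3]-c[:3]),-100*(q[2]-c[2]))],round(float(-np.radians(q[3]-c[3])),2),g] for q,g in ch])
        c=ch[-1][0]
E
python3 - <<'E'
from plan import *
plan([(.5,.15,.25,95,1),(.435,-.402,.14,1,1),(.435,-.402,.032,1,1)])
E
```

```text
now [  0.231   0.581   0.256 158.358] gap 0.0856 F [ 0.2 -0.3  0.3] t 2.2
[[[-4.5, -3.3, 0.1], 0.12, 1], [[-9.1, -6.7, 0.1], 0.25, 1], [[-13.6, -10.0, 0.2], 0.37, 1], [[-18.2, -13.4, 0.3], 0.49, 1], [[-22.7, -16.7, 0.4], 0.61, 1]]
[[[-5.6, -0.1, 0.1], 0.12, 1], [[-11.3, -0.2, 0.1], 0.25, 1], [[-16.9, -0.3, 0.2], 0.37, 1], [[-22.6, -0.4, 0.3], 0.49, 1], [[-26.9, -4.0, 1.4], 0.66, 1]]
[[[-5.6, -0.2, 1.1], 0.16, 1], [[-11.1, -0.4, 2.2], 0.33, 1], [[-16.7, -0.7, 3.3], 0.49, 1], [[-22.2, -0.9, 4.4], 0.66, 1], [[-27.8, -1.1, 5.5], 0.82, 1]]
[[[-4.0, 3.9, 1.1], 0.16, 1], [[-7.9, 7.8, 2.2], 0.33, 1], [[-11.9, 11.7, 3.3], 0.49, 1], [[-15.8, 15.6, 4.4], 0.66, 1], [[-15.8, 15.6, 9.8], 0.66, 1]]
[[[0.0, 0.0, 5.4], -0.0, 1]]
```

carry_out:
  commands:
    - [[-4.5,-3.3,0],0.12,1]
    - [[-9,-6.7,0],0.25,1]
    - [[-13.6,-10,0],0.37,1]
    - [[-18.2,-13.4,0],0.49,1]
    - [[-22.7,-16.7,0],0.61,1]

```text
clock: 2.82
tool_pos: [0.3808, 0.3402, 0.2566]
ee_rot: [0.476, 0.88, 0.0, 0.0]
contact_force: [0.8, 0.8, -0.6]
finger_gap: 0.0853
grasp_force: 0.0
```

carry_out:
  commands:
    - [[-5.6,0,0],0.12,1]
    - [[-11.3,0,0],0.25,1]
    - [[-17,0,0],0.37,1]
    - [[-22.6,-0.4,0],0.49,1]
    - [[-27,-4,1],0.66,1]

```text
clock: 3.45
tool_pos: [0.497, 0.0928, 0.2468]
ee_rot: [0.736, 0.677, 0.001, 0.001]
contact_force: [0.2, -0.4, -0.1]
finger_gap: 0.0855
grasp_force: 0.0
```

carry_out:
  commands:
    - [[-5.6,-0.2,1],0.16,1]
    - [[-11,-0.4,2],0.33,1]
    - [[-16.7,-0.7,3],0.49,1]
    - [[-22.2,-0.9,4],0.66,1]
    - [[-27.8,-1.1,5],0.82,1]

```text
clock: 4.08
tool_pos: [0.4626, -0.1833, 0.1964]
ee_rot: [0.945, 0.328, 0.001, 0.0]
contact_force: [2.3, 0.3, -0.9]
finger_gap: 0.0854
grasp_force: 0.0
```

```bash
python3 -c "
from plan import *
plan([(.435,-.402,.12,1,1)])"
```

```text
now [ 0.463 -0.183  0.196 38.332] gap 0.0854 F [ 2.3  0.3 -0.9] t 4.1
[[[-3.9, 3.9, 1.9], 0.16, 1], [[-7.9, 7.7, 3.8], 0.33, 1], [[-11.8, 11.6, 5.7], 0.49, 1], [[-15.7, 15.4, 7.6], 0.65, 1]]
```

carry_out:
  commands:
    - [[-3.9,3.9,1.9],0.16,1]
    - [[-7.9,7.7,3.8],0.33,1]
    - [[-11.8,11.6,5.7],0.49,1]
    - [[-15.7,15.4,7.6],0.65,1]
    - [[-15.7,15.4,7.6],0.65,1]

```text
clock: 4.7
tool_pos: [0.4325, -0.4044, 0.1184]
ee_rot: [1.0, 0.007, -0.002, 0.001]
contact_force: [0.1, -0.4, 0.1]
finger_gap: 0.0855
grasp_force: 0.0
```

```bash
python3 -c "
from plan import *
plan([(.435,-.402,.032,1,1)])"
```

```text
now [ 0.432 -0.404  0.118  0.842] gap 0.0855 F [ 0.1 -0.4  0.1] t 4.7
[[[0.1, -0.1, 4.3], -0.0, 1], [[0.3, -0.2, 8.6], -0.0, 1]]
```

carry_out:
  commands:
    - [[0.2,-0.2,4.3],0,1]
    - [[0.2,-0.2,7],0,1]
    - [[0.2,-0.2,8.6],0,1]
    - [[0.2,-0.2,8.6],0,0.4]
    - [[0.2,-0.2,8.6],0,0.4]
  force: 40

```text
clock: 5.32
tool_pos: [0.4389, -0.3988, 0.036]
ee_rot: [1.0, 0.012, 0.001, 0.001]
contact_force: [0.8, -0.3, -0.7]
finger_gap: 0.0591
grasp_force: 43.2
```

carry_out:
  commands:
    - [[0,0,0],0,0.4]
    - [[0,0,0],0,0.4]
    - [[0,0,0],0,0.4]

```text
clock: 5.7
tool_pos: [0.4388, -0.3986, 0.0356]
ee_rot: [1.0, 0.012, 0.001, 0.001]
contact_force: [-1.5, 1.6, 6.6]
finger_gap: 0.0595
grasp_force: 44.1
```

```bash
python3 -c "
from plan import *
plan([(.435,-.402,.12,1,0.4),(.499,.0903,.12,50.4,0.4),(.499,.0903,.030,50.4,.4)],slow=1.3)"
```

```text
now [ 0.439 -0.399  0.036  1.373] gap 0.0595 F [-1.5  1.6  6.6] t 5.7
[[[-0.2, 0.2, -4.2], 0.0, 0.4], [[-0.4, 0.3, -8.4], 0.01, 0.4], [[0.3, -4.1, -8.4], -0.07, 0.4], [[1.0, -8.6, -8.4], -0.15, 0.4], [[1.7, -13.0, -8.4], -0.23, 0.4]]
[[[1.7, -4.2, -0.0], -0.08, 0.4], [[3.4, -8.4, -0.0], -0.16, 0.4], [[5.0, -12.6, -0.0], -0.24, 0.4], [[6.7, -16.8, -0.0], -0.31, 0.4], [[8.4, -20.9, -0.0], -0.39, 0.4]]
[[[3.2, -3.2, -0.0], -0.08, 0.4], [[6.3, -6.5, -0.0], -0.16, 0.4], [[9.5, -9.7, -0.0], -0.24, 0.4], [[9.5, -9.7, 4.5], -0.24, 0.4], [[9.5, -9.7, 9.0], -0.24, 0.4]]
```

```bash
python3 -c "
from plan import *
plan([(.435,-.402,.17,1,0.4),(.499,.0903,.17,50.4,0.4)],slow=1.3)"
```

```text
now [ 0.439 -0.399  0.036  1.373] gap 0.0595 F [-1.5  1.6  6.6] t 5.7
[[[-0.1, 0.1, -4.5], 0.0, 0.4], [[-0.3, 0.2, -9.0], 0.0, 0.4], [[-0.4, 0.3, -13.4], 0.01, 0.4], [[0.3, -4.1, -13.4], -0.07, 0.4], [[1.0, -8.6, -13.4], -0.15, 0.4]]
[[[1.3, -4.3, -0.0], -0.08, 0.4], [[2.7, -8.6, -0.0], -0.16, 0.4], [[4.0, -12.9, -0.0], -0.24, 0.4], [[5.4, -17.2, -0.0], -0.31, 0.4], [[6.7, -21.5, -0.0], -0.39, 0.4]]
[[[2.9, -3.5, -0.0], -0.08, 0.4], [[5.8, -6.9, -0.0], -0.16, 0.4], [[8.7, -10.4, -0.0], -0.24, 0.4], [[11.6, -13.9, -0.0], -0.31, 0.4]]
```

carry_out:
  commands:
    - [[0,0,-3],0,0.4]
    - [[0,0,-8],0,0.4]
    - [[0,0,-13.4],0,0.4]

```text
clock: 6.08
tool_pos: [0.4378, -0.3975, 0.1694]
ee_rot: [1.0, 0.012, -0.001, -0.0]
contact_force: [1.4, -1.0, -1.0]
finger_gap: 0.059
grasp_force: 43.6
```

carry_out:
  commands:
    - [[0.6,-4.5,0],-0.08,0.4]
    - [[1.3,-9,0],-0.16,0.4]
    - [[1.9,-13.5,0],-0.24,0.4]
    - [[2.6,-18,0],-0.32,0.4]
    - [[3.2,-22.5,0],-0.4,0.4]

```text
clock: 6.7
tool_pos: [0.4647, -0.1708, 0.1685]
ee_rot: [0.977, 0.212, 0.0, -0.0]
contact_force: [0.3, 0.3, -1.2]
finger_gap: 0.0592
grasp_force: 43.7
```

```bash
python3 -c "
from plan import *
plan([(.499,.0903,.17,50.4,0.4)],slow=1.2)"
```

```text
now [ 0.465 -0.171  0.168 24.445] gap 0.0592 F [ 0.3  0.3 -1.2] t 6.7
[[[2.3, -3.7, -0.0], -0.08, 0.4], [[4.6, -7.4, -0.1], -0.15, 0.4], [[7.0, -11.2, -0.1], -0.23, 0.4], [[9.3, -14.9, -0.1], -0.3, 0.4], [[11.6, -18.6, -0.1], -0.38, 0.4]]
[[[3.5, -2.6, -0.0], -0.08, 0.4]]
```

carry_out:
  commands:
    - [[2.8,-4.5,0],-0.09,0.4]
    - [[5.6,-9,0],-0.18,0.4]
    - [[8.4,-13.4,0],-0.27,0.4]
    - [[11.1,-17.9,0],-0.36,0.4]
    - [[13.9,-22.4,0],-0.45,0.4]

```text
clock: 7.32
tool_pos: [0.4993, 0.0906, 0.1686]
ee_rot: [0.905, 0.424, 0.0, -0.0]
contact_force: [1.6, -0.1, -0.1]
finger_gap: 0.0594
grasp_force: 43.7
```

carry_out:
  commands:
    - [[0,0,0],0,0.4]
    - [[0,0,0],0,0.4]

```text
clock: 7.58
tool_pos: [0.4992, 0.0885, 0.1682]
ee_rot: [0.906, 0.423, -0.0, 0.0]
contact_force: [0.8, -0.6, -1.7]
finger_gap: 0.0597
grasp_force: 43.6
```

```bash
cat > m1.py <<'E'
from ov import *
from plan import cur
p,s=cur(); print(np.round(p,4))
y=np.radians(p[3]); h=p[2]-.0356+.006
g=[p[0]+.046*np.cos(y),p[1]+.046*np.sin(y),y]
ms={}
for n in("top","scene"):
    im=env.camera(n)
    m=mask(n,"flat_tin",g[:2]); 
    if m is not None: ms[n]=m
    globals()["im_"+n]=im
f=fit(lift(M["flat_tin"],h),g,ms); print(list(ms),f,"expected",np.round(g,4),"h",round(h,4))
d=np.array(f[0][:2])-p[:2]; print("offset along/across tool",d@[np.cos(y),np.sin(y)],d@[np.sin(y),-np.cos(y)],"yaw diff",f[0][2]-y)
overlay("top",im_top,[("flat_tin",f[0],h,(0,255,255)),("low_shelf",(.633,.252,.879),0,(0,0,255))],(60,110,200,150),"pics/ov3.png")
E
python3 m1.py
```

```text
[ 0.4992  0.0885  0.1682 50.0412]
['top'] (array([0.5269, 0.1247, 0.8933]), np.float64(0.186)) expected [0.5287 0.1238 0.8734] h 0.1386
offset along/across tool 0.04556198602354811 -0.0020004524303020785 yaw diff 0.01991608495822328
```

View pics/ov3.png

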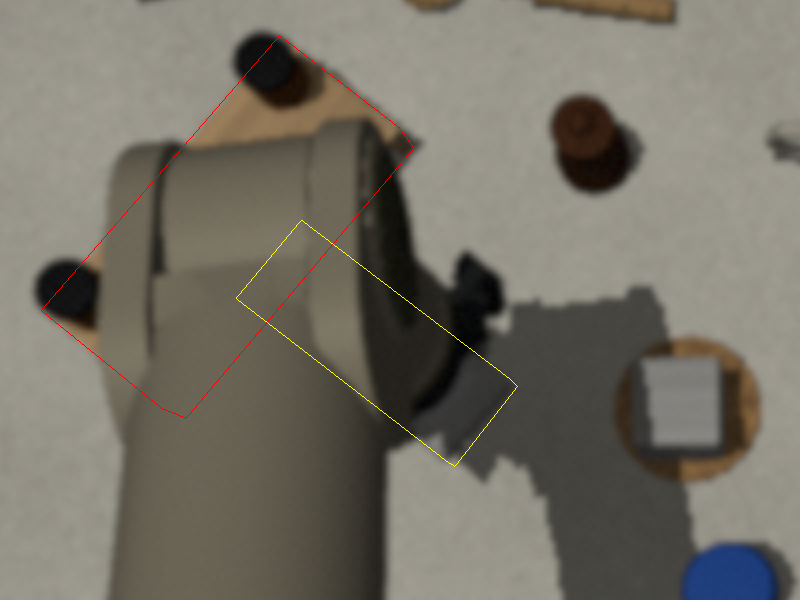

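carry_out:
  commands:
    - [[0,0,5],0,0.4]
    - [[0,0,10],0,0.4]
    - [[0,0,12.5],0,0.4]
    - [[0,0,13.5],0,0.4]
    - [[0,0,13.5],0,0.4]

```text
clock: 8.4
tool_pos: [0.4995, 0.0885, 0.0335]
ee_rot: [0.906, 0.423, -0.0, 0.0]
contact_force: [0.5, -0.7, -1.6]
finger_gap: 0.0593
grasp_force: 43.6
```

```bash
cat > sh.py <<'E'
from plan import *
p,s=cur(); d=np.array(p[:2])-[.633,.252]
print("shelf-x",round(d@[.638,.770],4),"lat",round(d@[-.770,.638],4),"z",round(p[2],4),"yaw",round(p[3],2),"gap",s["finger_gap"],"F",np.round(s["contact_force"],1),"F along",round(float(np.dot(s["contact_force"][:2],[.638,.770])),1),"t",s["clock"])
E
python3 sh.py
```

```text
shelf-x -0.2111 lat -0.0016 z 0.0335 yaw 50.01 gap 0.059288651286810816 F [ 0.5 -0.7 -1.6] F along -0.2 t 8.4
```

carry_out:
  commands:
    - [[2.5,0,0],0,0.4]
    - [[5,0,0],0,0.4]
    - [[7.5,0,0],0,0.4]
    - [[10,0,0],0,0.4]
    - [[11.5,0,0.2],0,0.4]

```text
clock: 9.02
tool_pos: [0.5748, 0.1787, 0.0329]
ee_rot: [0.906, 0.424, 0.002, -0.0]
contact_force: [-0.3, -0.3, -2.0]
finger_gap: 0.059
grasp_force: 43.6
```

carry_out:
  commands:
    - [[0.2,0,0.1],0,0.4]
    - [[0.4,0,0.1],0,0.4]
    - [[0.6,0,0.1],0,0.4]
    - [[0.8,0,0.1],0,0.4]
    - [[0.8,0,0.1],0,0.4]

```text
clock: 9.65
tool_pos: [0.5783, 0.1833, 0.0303]
ee_rot: [0.906, 0.423, -0.0, -0.0]
contact_force: [0.5, 0.1, -1.5]
finger_gap: 0.059
grasp_force: 43.6
```

```bash
python3 sh.py
```

```text
shelf-x -0.0878 lat -0.0017 z 0.0303 yaw 50.06 gap 0.059028869216446636 F [ 0.5  0.1 -1.5] F along 0.4 t 9.65
```

carry_out:
  commands:
    - [[0.1,0,0],0,0.4]
    - [[0.2,0,0],0,0.4]
    - [[0.3,0,0],0,0.4]
    - [[0.4,0,0],0,0.4]
    - [[0.4,0,0],0,0.4]
  force: 25

```text
clock: 10.28
tool_pos: [0.5794, 0.1844, 0.0297]
ee_rot: [0.906, 0.423, -0.002, 0.0]
contact_force: [-7.3, -6.6, 3.6]
finger_gap: 0.0593
grasp_force: 43.5
```

```bash
python3 sh.py
```

```text
shelf-x -0.0863 lat -0.0019 z 0.0297 yaw 50.01 gap 0.059291949510371235 F [-7.3 -6.6  3.6] F along -9.8 t 10.275
```

carry_out:
  commands:
    - [[0.1,0,0],0,0.4]
    - [[0.2,0,0],0,0.4]
    - [[0.2,0,0],0,0.4]
  force: 25

```text
clock: 10.65
tool_pos: [0.5795, 0.1844, 0.0297]
ee_rot: [0.906, 0.422, -0.004, 0.001]
contact_force: [-14.0, -9.9, 9.4]
finger_gap: 0.0592
grasp_force: 43.8
```

```bash
python3 sh.py
```

```text
shelf-x -0.0862 lat -0.0019 z 0.0297 yaw 49.98 gap 0.05924639754055318 F [-14.   -9.9   9.4] F along -16.6 t 10.65
```

carry_out:
  commands:
    - [[0,0,0],0,0.9]
    - [[0,0,0],0,0.9]
    - [[0,0,-3],0,1]
    - [[0,0,-8],0,1]
    - [[0,0,-14],0,1]

```text
clock: 11.28
tool_pos: [0.5818, 0.1884, 0.1712]
ee_rot: [0.906, 0.423, -0.001, -0.0]
contact_force: [1.3, 1.1, 0.1]
finger_gap: 0.0854
grasp_force: 0.0
```

```bash
python3 sh.py; python3 -c "
from plan import *
plan([(.48,-.05,.2,62,1)])"
```

```text
shelf-x -0.0817 lat -0.0011 z 0.1712 yaw 50.1 gap 0.0853875524746791 F [1.3 1.1 0.1] F along 1.7 t 11.275
now [ 0.582  0.188  0.171 50.102] gap 0.0854 F [1.3 1.1 0.1] t 11.3
[[[-5.0, 1.5, -0.6], -0.04, 1], [[-9.9, 3.0, -1.2], -0.08, 1], [[-14.9, 4.5, -1.7], -0.12, 1], [[-19.9, 6.0, -2.3], -0.17, 1], [[-24.8, 7.5, -2.9], -0.21, 1]]
```

The tin came up solid against the back panel: pushing on raised the force from 10 to 17 N with no travel. It is released. I'll check it from the picture while moving over to the square tin.

```bash
python3 -c "
from plan import *
plan([(.496,-.0475,.18,-1,1)])"
```

```text
now [ 0.582  0.188  0.171 50.102] gap 0.0854 F [1.3 1.1 0.1] t 11.3
[[[-4.7, 1.7, -0.2], 0.18, 1], [[-9.4, 3.4, -0.4], 0.36, 1], [[-14.2, 5.1, -0.5], 0.54, 1], [[-18.9, 6.8, -0.7], 0.71, 1], [[-23.6, 8.6, -0.9], 0.89, 1]]
```

carry_out:
  commands:
    - [[-4.7,1.7,-0.9],0.18,1]
    - [[-9.4,3.4,-0.9],0.36,1]
    - [[-14.2,5.1,-0.9],0.54,1]
    - [[-18.9,6.8,-0.9],0.71,1]
    - [[-23.6,8.6,-0.9],0.89,1]

```text
clock: 11.9
tool_pos: [0.4965, -0.0493, 0.1798]
ee_rot: [1.0, -0.011, 0.001, -0.0]
contact_force: [-0.1, -0.3, 0.6]
finger_gap: 0.0859
grasp_force: 0.0
```

carry_out:
  commands:
    - [[0,0,0],0,1]
    - [[0,0,0],0,1]

```text
clock: 12.15
tool_pos: [0.4972, -0.0475, 0.1796]
ee_rot: [1.0, -0.007, 0.001, -0.0]
contact_force: [-0.2, 0.3, 0.6]
finger_gap: 0.0851
grasp_force: 0.0
```

```bash
python3 - <<'E'
from ov import *
from plan import plan
plan([(.496,-.0475,.071,-1,1)])
im=env.camera("top"); im2=env.camera("scene")
m={n:mask(n,"flat_tin",(.59,.2)) for n in("top","scene")}; print({k:None if v is None else v.sum() for k,v in m.items()})
F=[("flat_tin",(.6091,.2231,.879),0,(0,255,255)),("low_shelf",(.633,.252,.879),0,(0,0,255))]
overlay("scene",im2,F,(220,160,180,130),"pics/ov4.png")
E
```

```text
now [ 0.497 -0.047  0.18  -0.835] gap 0.0851 F [-0.2  0.3  0.6] t 12.2
[[[-0.1, 0.0, 5.4], 0.0, 1], [[-0.1, 0.0, 10.9], 0.0, 1]]
{'top': np.int64(9932), 'scene': np.int64(3292)}
```

View pics/ov4.png

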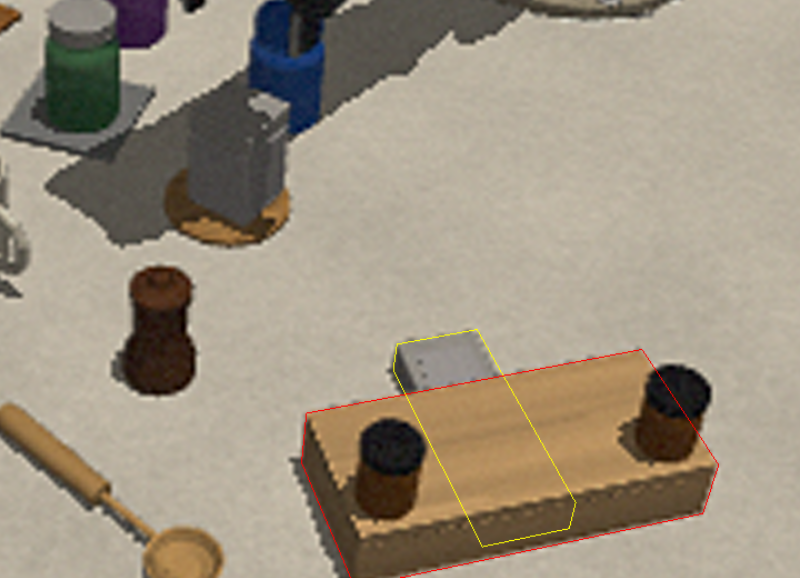

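The flat tin's visible end at (440,365) matches the predicted home outline, so that step is done. Next is gripping the square tin.

carry_out:
  commands:
    - [[0,0,5.4],0,1]
    - [[0,0,9],0,1]
    - [[0,0,10.9],0,1]
    - [[0,0,10.9],0,0.4]
    - [[0,0,10.9],0,0.4]
  force: 40

```text
clock: 12.98
tool_pos: [0.4978, -0.0484, 0.0716]
ee_rot: [1.0, -0.008, 0.001, 0.0]
contact_force: [2.0, -0.4, -2.7]
finger_gap: 0.0556
grasp_force: 43.3
```

carry_out:
  commands:
    - [[0,0,0],0,0.4]
    - [[0,0,0],0,0.4]

```text
clock: 13.22
tool_pos: [0.4976, -0.0482, 0.0714]
ee_rot: [1.0, -0.008, 0.001, -0.0]
contact_force: [0.0, 0.5, 6.3]
finger_gap: 0.0554
grasp_force: 44.1
```

```bash
python3 -c "
from plan import *
plan([(.497,-.0475,.2,-1,.4),(.489,-.3965,.2,-1,0.4),(.489,-.3965,.075,-1,.4)],slow=1.3)"
```

```text
now [ 0.498 -0.048  0.071 -0.913] gap 0.0554 F [0.  0.5 6.3] t 13.2
[[[-0.0, -0.0, -4.3], 0.0, 0.4], [[-0.0, -0.0, -8.6], 0.0, 0.4], [[-0.1, -0.1, -12.9], 0.0, 0.4], [[-0.1, 4.3, -12.9], 0.0, 0.4], [[-0.1, 8.7, -12.9], 0.0, 0.4]]
[[[-0.0, 4.4, -0.0], -0.0, 0.4], [[-0.0, 8.7, -0.0], -0.0, 0.4], [[-0.1, 13.1, -0.0], -0.0, 0.4], [[-0.1, 17.5, -0.0], -0.0, 0.4], [[-0.1, 21.8, -0.0], -0.0, 0.4]]
[[[-0.0, 4.4, -0.0], -0.0, 0.4], [[-0.0, 4.4, 4.2], -0.0, 0.4], [[-0.0, 4.4, 8.3], -0.0, 0.4], [[-0.0, 4.4, 12.5], -0.0, 0.4]]
```

carry_out:
  commands:
    - [[0,0,-2.5],0,0.4]
    - [[0,0,-6],0,0.4]
    - [[0,0,-10],0,0.4]
    - [[0,2,-13],0,0.4]
    - [[0,6,-13],0,0.4]

```text
clock: 13.85
tool_pos: [0.4973, -0.1072, 0.2027]
ee_rot: [1.0, -0.006, 0.002, -0.001]
contact_force: [0.9, -0.5, -3.7]
finger_gap: 0.0556
grasp_force: 44.0
```

carry_out:
  commands:
    - [[0,5,0],0,0.4]
    - [[0,11,0],0,0.4]
    - [[0,17,0],0,0.4]
    - [[0,23,0],0,0.4]
    - [[-0.6,27,0],0,0.4]

```text
clock: 14.48
tool_pos: [0.4844, -0.3808, 0.2]
ee_rot: [1.0, -0.009, -0.0, 0.0]
contact_force: [0.7, -0.4, -1.8]
finger_gap: 0.0554
grasp_force: 44.0
```

carry_out:
  commands:
    - [[0,1.8,0],0,0.4]
    - [[0,1.8,4],0,0.4]
    - [[0,1.8,8],0,0.4]
    - [[0,1.8,11],0,0.4]
    - [[0,1.8,11],0,0.4]

```text
clock: 15.1
tool_pos: [0.4839, -0.3944, 0.0878]
ee_rot: [1.0, -0.008, -0.002, -0.002]
contact_force: [0.0, -1.2, -3.1]
finger_gap: 0.0554
grasp_force: 43.8
```

```bash
python3 -c "
from plan import *
plan([(.489,-.3965,.073,-1,.4)],slow=1.3)"
```

```text
now [ 0.484 -0.394  0.088 -0.914] gap 0.0554 F [ 0.  -1.2 -3.1] t 15.1
[[[0.5, 0.2, 1.5], 0.0, 0.4]]
```

carry_out:
  commands:
    - [[0.2,0,0.8],0,0.4]
    - [[0.2,0,1.5],0,0.4]
    - [[0.2,0,1.6],0,0.4]
    - [[0.2,0,1.6],0,0.4]

```text
clock: 15.6
tool_pos: [0.4871, -0.3963, 0.0747]
ee_rot: [1.0, -0.008, 0.0, 0.0]
contact_force: [-0.1, 0.1, -1.9]
finger_gap: 0.0556
grasp_force: 43.9
```

carry_out:
  commands:
    - [[0,0,0],0,0.8]
    - [[0,0,0],0,1]
    - [[0,0,-3],0,1]
    - [[0,0,-8],0,1]
    - [[0,0,-13],0,1]

```text
clock: 16.23
tool_pos: [0.4869, -0.3962, 0.206]
ee_rot: [1.0, -0.008, -0.0, 0.0]
contact_force: [1.2, -0.6, -0.7]
finger_gap: 0.0853
grasp_force: 0.0
```

```bash
python3 -c "
from plan import *
plan([(.480,-.208,.2,15,1),(.48,-.208,.072,15,1)])"
```

```text
now [ 0.487 -0.396  0.206 -0.941] gap 0.0853 F [ 1.2 -0.6 -0.7] t 16.2
[[[-0.2, -4.7, 0.1], -0.07, 1], [[-0.5, -9.4, 0.3], -0.14, 1], [[-0.7, -14.1, 0.4], -0.21, 1], [[-1.0, -18.8, 0.6], -0.28, 1], [[-1.0, -18.8, 4.9], -0.28, 1]]
[[[0.0, 0.0, 4.3], -0.0, 1], [[0.0, 0.0, 8.5], -0.0, 1]]
```

```bash
python3 - <<'E'
from h import *
M["jar"]=[cyl(.062,.078),cyl(.05,.1)]
ms={}
for n in("top","scene"):
    env.camera(n); m=mask(n,"jar",(.48,-.21)); 
    if m is not None: ms[n]=m
    for r in env.regions_of(n,"jar"): ys,xs=np.where(r["pixels"]); print(n,round(xs.mean()),round(ys.mean()),len(xs),r["rect"],round(r["score"],2))
for k in list(ms): print(k,fit(lift(M["jar"],.006),(.48,-.209,0),{k:ms[k]},yaw=False))
print(proj("scene",[.48,-.209,.05]),fit(lift(M["jar"],.006),(.48,-.209,0),ms,yaw=False))
st={}
for n in("top","scene"):
    m=mask(n,"square_tin",(.487,-.396))
    if m is not None: st[n]=m; print(n,fit(lift(M["square_tin"],.006),(.487,-.396,0),{n:m}))
E
```

```text
top 291 215 515 [280.0, 202.7, 19.8, 28.6] 0.88
top 241 256 386 [230.9, 243.8, 23.0, 26.1] 0.74
scene 284 174 470 [274.5, 158.6, 17.8, 32.6] 0.89
scene 250 156 403 [240.1, 142.4, 19.5, 28.7] 0.78
top (array([ 0.482 , -0.2092,  0.0881]), np.float64(0.922))
[238.51298154 175.15296946] (array([ 0.482 , -0.2092,  0.0881]), np.float64(0.922))
scene (array([ 0.486 , -0.3947,  0.1076]), np.float64(0.922))
```

carry_out:
  commands:
    - [[-0.2,-4.7,0],-0.07,1]
    - [[-0.5,-9.4,0],-0.14,1]
    - [[-0.7,-14.1,0],-0.21,1]
    - [[-1,-18.8,0],-0.28,1]
    - [[-1,-18.8,0],-0.28,1]

```text
clock: 17.25
tool_pos: [0.4806, -0.203, 0.2031]
ee_rot: [0.991, 0.136, -0.001, -0.002]
contact_force: [0.8, 0.1, -0.5]
finger_gap: 0.0854
grasp_force: 0.0
```

```bash
python3 -c "
from plan import *
plan([(.48,-.208,.072,15,1)])"
```

```text
now [ 0.481 -0.203  0.203 15.592] gap 0.0854 F [ 0.8  0.1 -0.5] t 17.2
[[[-0.1, 0.2, 4.4], 0.0, 1], [[-0.1, 0.3, 8.7], 0.01, 1], [[-0.2, 0.5, 13.1], 0.01, 1]]
```

carry_out:
  commands:
    - [[0,0.5,4],0,1]
    - [[0,0.5,8],0,1]
    - [[0,0.5,12],0,1]
    - [[0,0.5,13.7],0,1]
    - [[0,0.5,13.7],0,0.5]
  force: 45

```text
clock: 17.88
tool_pos: [0.4805, -0.2133, 0.0666]
ee_rot: [0.991, 0.131, -0.001, -0.0]
contact_force: [-2.3, 3.2, 6.0]
finger_gap: 0.0696
grasp_force: 0.0
```

carry_out:
  commands:
    - [[0,0,0],0,0.5]
    - [[0,0,0],0,0.5]
    - [[0,0,0],0,0.5]

```text
clock: 18.25
tool_pos: [0.4823, -0.2133, 0.0687]
ee_rot: [0.991, 0.132, 0.001, 0.0]
contact_force: [-1.8, 1.4, 6.9]
finger_gap: 0.0605
grasp_force: 45.9
```

```bash
python3 -c "
from plan import *
plan([(.502,-.051,.2,15,.5)],slow=1.3)"
```

```text
now [ 0.482 -0.213  0.069 15.117] gap 0.0605 F [-1.8  1.4  6.9] t 18.2
[[[1.2, -3.0, -2.6], 0.0, 0.5], [[2.5, -6.1, -5.3], 0.0, 0.5], [[3.7, -9.1, -7.9], 0.0, 0.5], [[4.9, -12.1, -10.5], 0.0, 0.5], [[6.1, -15.2, -13.1], 0.0, 0.5]]
```

carry_out:
  commands:
    - [[0,0,-2.5],0,0.5]
    - [[0,0,-6],0,0.5]
    - [[0,0,-9.5],0,0.5]
    - [[0,0,-12],0,0.5]

```text
clock: 18.75
tool_pos: [0.4814, -0.2131, 0.189]
ee_rot: [0.991, 0.131, 0.001, 0.0]
contact_force: [1.0, -0.1, -3.4]
finger_gap: 0.0604
grasp_force: 45.7
```

carry_out:
  commands:
    - [[1.6,-4,0],0,0.5]
    - [[3.4,-8,0],0,0.5]
    - [[4.8,-12,0],0,0.5]
    - [[6.1,-15.2,0],0,0.5]
    - [[6.1,-15.2,0],0,0.5]

```text
clock: 19.38
tool_pos: [0.5008, -0.0466, 0.1871]
ee_rot: [0.991, 0.134, -0.0, -0.001]
contact_force: [-1.0, -1.4, -2.5]
finger_gap: 0.0604
grasp_force: 45.9
```

```bash
python3 -c "
from plan import *
plan([(.502,-.051,.08,15,.5)],slow=1.3)"
```

```text
now [ 0.501 -0.047  0.187 15.446] gap 0.0604 F [-1.  -1.4 -2.5] t 19.4
[[[-0.0, 0.2, 3.6], 0.0, 0.5], [[-0.0, 0.3, 7.1], 0.01, 0.5], [[-0.0, 0.5, 10.7], 0.01, 0.5]]
```

carry_out:
  commands:
    - [[0,0.2,3.5],0,0.5]
    - [[0,0.2,7],0,0.5]
    - [[0,0.2,9.7],0,0.5]
    - [[0,0.2,10.7],0,0.5]
    - [[0,0.2,10.7],0,0.5]

```text
clock: 20.0
tool_pos: [0.501, -0.0528, 0.0804]
ee_rot: [0.991, 0.131, -0.0, 0.0]
contact_force: [0.2, -0.1, -2.8]
finger_gap: 0.0603
grasp_force: 46.0
```

carry_out:
  commands:
    - [[0,0,0],0,0.5]

```text
clock: 20.12
tool_pos: [0.5019, -0.0525, 0.0814]
ee_rot: [0.991, 0.131, 0.001, 0.0]
contact_force: [1.1, -1.2, -2.6]
finger_gap: 0.0606
grasp_force: 46.0
```

```bash
python3 -c "
from plan import *
plan([(.5013,-.051,.070,15,.5)],slow=1.3)"
```

```text
now [ 0.502 -0.052  0.081 15.091] gap 0.0606 F [ 1.1 -1.2 -2.6] t 20.1
[[[-0.0, -0.2, 1.1], 0.0, 0.5]]
```

carry_out:
  commands:
    - [[0,-0.1,0.6],0,0.5]
    - [[0,-0.1,1.1],0,0.5]
    - [[0,-0.1,1.2],0,0.5]
    - [[0,-0.1,1.2],0,0.5]

```text
clock: 20.62
tool_pos: [0.5012, -0.0508, 0.0687]
ee_rot: [0.991, 0.132, 0.0, -0.0]
contact_force: [-1.5, 2.0, 3.0]
finger_gap: 0.0604
grasp_force: 46.7
```

```bash
python3 -c "
from plan import *
plan([(.5015,-.051,.070,15,.5)],slow=1.3)"
```

```text
now [ 0.501 -0.051  0.069 15.134] gap 0.0604 F [-1.5  2.   3. ] t 20.6
[[[0.0, 0.0, -0.1], 0.0, 0.5]]
```

Touching down at the right spot. I'll release, rise, and go to the tin on the board.

carry_out:
  commands:
    - [[0,0,0],0,0.8]
    - [[0,0,0],0,1]
    - [[0,0,-3],0,1]
    - [[0,0,-8],0,1]
    - [[0,0,-13],0,1]

```text
clock: 21.25
tool_pos: [0.5006, -0.0514, 0.1995]
ee_rot: [0.991, 0.131, -0.0, 0.0]
contact_force: [0.8, 1.3, -0.7]
finger_gap: 0.0851
grasp_force: 0.0
```

```bash
python3 -c "
from plan import *
plan([(.487,-.396,.2,-1,1)])"
```

```text
now [ 0.501 -0.051  0.2   15.088] gap 0.0851 F [ 0.8  1.3 -0.7] t 21.2
[[[-1.7, 5.5, -0.0], 0.05, 1], [[-3.4, 11.0, -0.0], 0.09, 1], [[-5.1, 16.5, -0.0], 0.14, 1], [[-6.9, 21.9, -0.0], 0.19, 1], [[-8.6, 27.4, -0.0], 0.23, 1]]
[[[-0.4, 5.7, -0.0], 0.05, 1]]
```

carry_out:
  commands:
    - [[-1.7,5.5,0],0.05,1]
    - [[-3.4,11,0],0.09,1]
    - [[-5.1,16.5,0],0.14,1]
    - [[-6.9,22,0],0.19,1]
    - [[-8.6,27.4,0],0.23,1]

```text
clock: 21.88
tool_pos: [0.4892, -0.3399, 0.1982]
ee_rot: [1.0, 0.016, 0.0, 0.0]
contact_force: [0.6, -0.1, -0.0]
finger_gap: 0.0852
grasp_force: 0.0
```

carry_out:
  commands:
    - [[-0.4,5.7,0],0.05,1]
    - [[-0.4,5.7,0],0.05,1]
    - [[-0.4,5.7,0],0.05,1]

```text
clock: 22.25
tool_pos: [0.4871, -0.3953, 0.1978]
ee_rot: [1.0, -0.008, -0.0, -0.0]
contact_force: [-0.1, 1.4, -0.1]
finger_gap: 0.0853
grasp_force: 0.0
```

```bash
python3 - <<'E'
from ov import *
from plan import plan
plan([(.487,-.396,.0735,-1,1)])
M["jar"]=[cyl(.062,.078),cyl(.05,.1)]
I={n:env.camera(n) for n in("top","scene")}
for n in I:
    m=mask(n,"jar",(.502,-.051))
    if m is not None: print(n,"jar",fit(lift(M["jar"],.006),(.502,-.051,0),{n:m},yaw=False))
    m=mask(n,"square_tin",(.487,-.396))
    if m is not None: print(n,"tin",fit(lift(M["square_tin"],.006),(.487,-.396,0),{n:m}))
F=[("jar",(.5021,-.051,0),.006,(0,255,255)),("cork_coaster",(.5021,-.051,0),0,(0,0,255)),("square_tin",(.487,-.396,-.016),.006,(0,255,255))]
overlay("scene",I["scene"],F,(170,130,150,100),"pics/ov5.png")
E
```

```text
now [ 0.487 -0.395  0.198 -0.958] gap 0.0853 F [-0.1  1.4 -0.1] t 22.2
[[[-0.0, 0.0, 4.1], 0.0, 1], [[-0.0, 0.0, 8.3], 0.0, 1], [[-0.0, 0.1, 12.4], 0.0, 1]]
top jar (array([ 0.5018, -0.0487,  0.0405]), np.float64(0.965))
scene jar (array([ 0.4988, -0.0515,  0.0949]), np.float64(0.94))
scene tin (array([ 0.4858, -0.3953,  0.3372]), np.float64(0.911))
```

View pics/ov5.png

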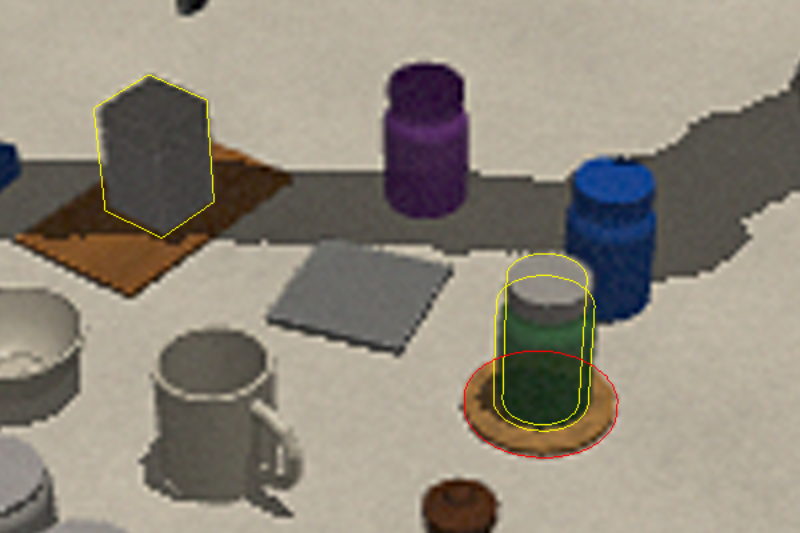

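The jar stands centred on the cork at (545,390), and the square tin is upright on the board at (155,160). I'll refit the free slate while picking up the tin.

carry_out:
  commands:
    - [[0,0,4.2],0,1]
    - [[0,0,8.4],0,1]
    - [[0,0,11.5],0,1]
    - [[0,0,12.6],0,1]
    - [[0,0,12.6],0,0.4]
  force: 40

```text
clock: 23.18
tool_pos: [0.4874, -0.3949, 0.0724]
ee_rot: [1.0, -0.008, -0.0, -0.0]
contact_force: [-0.1, -0.8, -0.1]
finger_gap: 0.0696
grasp_force: 0.0
```

carry_out:
  commands:
    - [[0,0,0],0,0.4]
    - [[0,0,0],0,0.4]
    - [[0,0,0],0,0.4]

```text
clock: 23.55
tool_pos: [0.4879, -0.3959, 0.0739]
ee_rot: [1.0, -0.008, 0.001, 0.001]
contact_force: [-1.3, 0.2, 6.6]
finger_gap: 0.0555
grasp_force: 43.9
```

```bash
python3 - <<'E'
from ov import *
from plan import plan
for n in("top","scene"):
    env.camera(n); m=mask(n,"slate_coaster",(.481,-.216))
    if m is not None: print(n,fit(M["slate_coaster"],(.481,-.216,.258),{n:m}))
plan([(.487,-.396,.18,-1,.4),(.481,-.216,.18,14.8,.4)],slow=1.3)
E
```

```text
top (array([ 0.5005, -0.2083, -0.1328]), np.float64(0.542))
scene (array([ 0.48  , -0.2181,  0.2589]), np.float64(0.938))
now [ 0.488 -0.396  0.074 -0.927] gap 0.0555 F [-1.   1.1  6.6] t 23.8
[[[-0.0, 0.0, -3.5], 0.0, 0.4], [[-0.1, 0.0, -7.1], 0.0, 0.4], [[-0.1, 0.0, -10.6], 0.0, 0.4], [[-0.3, -4.5, -10.6], -0.07, 0.4], [[-0.5, -9.0, -10.6], -0.14, 0.4]]
[[[0.4, -4.5, -0.0], -0.07, 0.4], [[0.8, -9.0, -0.0], -0.14, 0.4]]
```

carry_out:
  commands:
    - [[0,0,-2.5],0,0.4]
    - [[0,0,-6],0,0.4]
    - [[0,0,-9],0,0.4]
    - [[-0.2,-4.5,-10],-0.07,0.4]
    - [[-0.4,-9,-10],-0.14,0.4]

```text
clock: 24.38
tool_pos: [0.4845, -0.3049, 0.1732]
ee_rot: [0.998, 0.062, 0.001, 0.0]
contact_force: [0.7, 0.1, -3.0]
finger_gap: 0.0553
grasp_force: 44.3
```

carry_out:
  commands:
    - [[0.4,-4.5,0],-0.07,0.4]
    - [[0.9,-9,0],-0.14,0.4]
    - [[0.9,-9,2],-0.14,0.4]
    - [[0.9,-9,6],-0.14,0.4]
    - [[0.9,-9,8],-0.14,0.4]

```text
clock: 25.0
tool_pos: [0.4815, -0.2139, 0.0906]
ee_rot: [0.991, 0.132, -0.001, -0.001]
contact_force: [0.3, 0.6, -2.2]
finger_gap: 0.0555
grasp_force: 44.4
```

carry_out:
  commands:
    - [[0,0,0],0,0.4]
    - [[0,0,0],0,0.4]

```text
clock: 25.25
tool_pos: [0.483, -0.2155, 0.0934]
ee_rot: [0.991, 0.131, 0.001, 0.0]
contact_force: [0.1, -0.8, -3.2]
finger_gap: 0.0552
grasp_force: 44.4
```

```bash
python3 -c "
from plan import *
plan([(.4825,-.2166,.0745,14.8,.4)])"
```

```text
now [ 0.483 -0.216  0.093 15.072] gap 0.0552 F [ 0.1 -0.8 -3.2] t 25.2
[[[-0.1, 0.1, 1.9], 0.0, 0.4]]
```

carry_out:
  commands:
    - [[0,0.1,1],0,0.4]
    - [[0,0.1,1.7],0,0.4]
    - [[0,0.1,1.9],0,0.4]
    - [[0,0.1,1.9],0,0.4]

```text
clock: 25.75
tool_pos: [0.4827, -0.2157, 0.0738]
ee_rot: [0.991, 0.131, 0.0, -0.0]
contact_force: [-3.2, 2.1, 6.3]
finger_gap: 0.0554
grasp_force: 45.7
```

```bash
python3 -c "
from plan import *
plan([(.4825,-.2166,.0738,14.8,.4)])"
```

```text
now [ 0.483 -0.216  0.074 15.106] gap 0.0554 F [-3.2  2.1  6.3] t 25.8
[[[-0.0, 0.1, 0.0], 0.01, 0.4]]
```

carry_out:
  commands:
    - [[0,0,0],0,0.8]
    - [[0,0,0],0,1]
    - [[0,0,-3],0,1]
    - [[0,0,-8],0,1]
    - [[0,0,-13],0,1]

```text
clock: 26.38
tool_pos: [0.4825, -0.2157, 0.2046]
ee_rot: [0.991, 0.131, -0.0, 0.0]
contact_force: [0.1, 0.6, 0.7]
finger_gap: 0.0853
grasp_force: 0.0
```

```bash
python3 -c "
from plan import *
plan([(.6793,.0088,.2,0,1)])"
```

```text
now [ 0.483 -0.216  0.205 15.101] gap 0.0853 F [0.1 0.6 0.7] t 26.4
[[[5.0, -3.3, 0.1], 0.05, 1], [[9.9, -6.6, 0.2], 0.11, 1], [[14.9, -9.9, 0.3], 0.16, 1], [[19.9, -13.2, 0.4], 0.21, 1], [[24.8, -16.6, 0.5], 0.26, 1]]
```

carry_out:
  commands:
    - [[5,-3.3,0],0.05,1]
    - [[9.9,-6.6,0],0.11,1]
    - [[14.9,-9.9,0],0.16,1]
    - [[19.9,-13.2,0],0.21,1]
    - [[24.8,-16.6,0],0.26,1]

```text
clock: 27.0
tool_pos: [0.6801, 0.011, 0.2031]
ee_rot: [1.0, 0.001, 0.0, 0.0]
contact_force: [1.1, -0.5, 0.5]
finger_gap: 0.0853
grasp_force: 0.0
```

carry_out:
  commands:
    - [[0,0,0],0,1]
    - [[0,0,0],0,1]
    - [[0,0,0],0,1]

```text
clock: 27.38
tool_pos: [0.6784, 0.0073, 0.2037]
ee_rot: [1.0, 0.001, 0.0, 0.0]
contact_force: [-0.3, -0.4, -0.1]
finger_gap: 0.0854
grasp_force: 0.0
```

```bash
python3 - <<'E'
from ov import *
from plan import plan
plan([(.6793,.0088,.063,0,1)])
I={n:env.camera(n) for n in("top","scene")}
for n in I:
    m=mask(n,"square_tin",(.481,-.217))
    if m is not None: print(n,"tin",fit(lift(M["square_tin"],.006),(.481,-.217,.258),{n:m}))
    m=mask(n,"mill",(.679,.009))
    if m is not None: print(n,"mill",fit(M["mill"],(.679,.009,0),{n:m},yaw=False))
F=[("square_tin",(.481,-.217,.258),.006,(0,255,255)),("slate_coaster",(.481,-.217,.258),0,(0,0,255)),("board",(.4892,-.3965,-.009),0,(0,0,255)),("mill",(.6793,.0088,0),0,(0,255,255))]
overlay("scene",I["scene"],F,(170,130,160,140),"pics/ov6.png")
E
```

```text
now [0.678 0.007 0.204 0.074] gap 0.0854 F [-0.3 -0.4 -0.1] t 27.4
[[[0.0, -0.0, 4.7], 0.0, 1], [[0.1, -0.1, 9.4], 0.0, 1], [[0.1, -0.1, 14.1], 0.0, 1]]
top tin (array([ 0.4798, -0.215 ,  0.2584]), np.float64(0.954))
top mill (array([0.6784, 0.01  , 0.0011]), np.float64(0.846))
scene tin (array([ 0.4808, -0.2237,  0.6846]), np.float64(0.456))
scene mill (array([0.6795, 0.0088, 0.0771]), np.float64(0.844))
```

View pics/ov6.png

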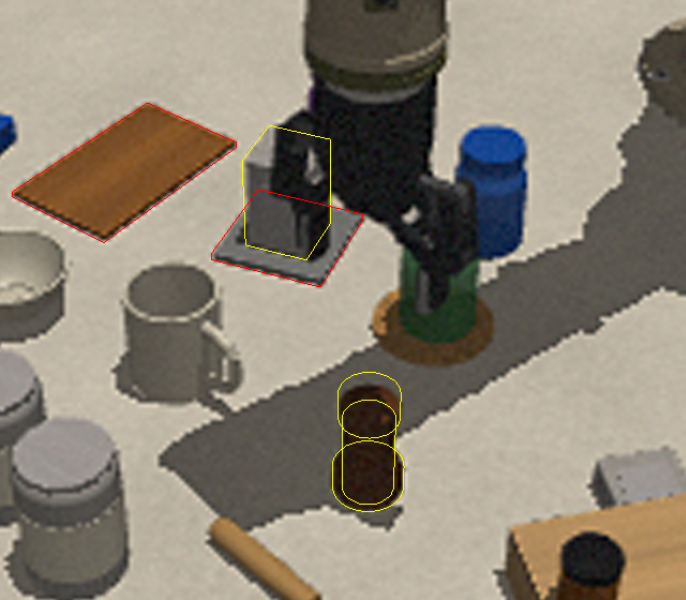

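The square tin on the slate at (290,200) matches its target outline. The board at (125,175) is clear, and the mill is where it was fitted. Next is gripping its waist.

carry_out:
  commands:
    - [[0.1,-0.2,4.7],0,1]
    - [[0.1,-0.2,9.4],0,1]
    - [[0.1,-0.2,13],0,1]
    - [[0.1,-0.2,14.1],0,1]
    - [[0.1,-0.2,14.1],0,1]

```text
clock: 28.3
tool_pos: [0.6799, 0.0111, 0.0626]
ee_rot: [1.0, 0.002, -0.0, 0.0]
contact_force: [0.3, 0.0, -0.2]
finger_gap: 0.0851
grasp_force: 0.0
```

carry_out:
  commands:
    - [[0,0,0],0,0.3]
    - [[0,0,0],0,0.3]
    - [[0,0,0],0,0.3]
    - [[0,0,0],0,0.3]
    - [[0,0,0],0,0.3]
  force: 30

```text
clock: 28.92
tool_pos: [0.6808, 0.011, 0.0637]
ee_rot: [1.0, 0.002, 0.001, 0.0]
contact_force: [0.6, -0.8, 6.0]
finger_gap: 0.042
grasp_force: 29.4
```

```bash
python3 -c "
from plan import *
plan([(.6793,.0088,.22,0,.3),(.489,-.3965,.22,0,.3)],slow=1.2)"
```

```text
now [0.681 0.011 0.064 0.215] gap 0.042 F [ 0.6 -0.8  6. ] t 28.9
[[[-0.0, 0.1, -3.9], 0.0, 0.3], [[-0.1, 0.1, -7.8], 0.0, 0.3], [[-0.1, 0.2, -11.7], 0.0, 0.3], [[-0.1, 0.2, -15.6], 0.0, 0.3], [[-2.3, 4.7, -15.6], 0.0, 0.3]]
[[[-2.1, 4.5, -0.0], -0.0, 0.3], [[-4.2, 9.0, -0.0], -0.0, 0.3], [[-6.3, 13.5, -0.0], -0.0, 0.3], [[-8.5, 18.0, -0.0], -0.0, 0.3], [[-10.6, 22.5, -0.0], -0.0, 0.3]]
[[[-2.1, 4.5, -0.0], -0.0, 0.3], [[-4.2, 9.0, -0.0], -0.0, 0.3], [[-6.3, 13.5, -0.0], -0.0, 0.3]]
```

Gap 42 mm is wider than the 38 mm waist, so the pads have caught the head. I'll reopen and go 8 mm lower.

carry_out:
  commands:
    - [[0,0,0],0,0.9]
    - [[0,0,0],0,0.9]
    - [[0,0,0.8],0,0.9]
    - [[0,0,0.8],0,0.3]
    - [[0,0,0.8],0,0.3]

```text
clock: 29.55
tool_pos: [0.6797, 0.0111, 0.054]
ee_rot: [1.0, 0.002, -0.0, 0.0]
contact_force: [1.0, -0.7, 1.5]
finger_gap: 0.0415
grasp_force: 0.6
```

carry_out:
  commands:
    - [[0,0,0],0,0.3]
    - [[0,0,0],0,0.3]
    - [[0,0,0],0,0.3]

```text
clock: 29.92
tool_pos: [0.6799, 0.0112, 0.0543]
ee_rot: [1.0, 0.002, -0.0, 0.0]
contact_force: [0.8, -0.5, -0.2]
finger_gap: 0.0393
grasp_force: 29.4
```

carry_out:
  commands:
    - [[0,0,-2],0,0.3]
    - [[0,0,-6],0,0.3]
    - [[0,0,-11],0,0.3]
    - [[0,0,-16],0,0.3]
    - [[-2,4.5,-16],0,0.3]

```text
clock: 30.55
tool_pos: [0.6634, -0.03, 0.2202]
ee_rot: [1.0, 0.006, 0.005, -0.001]
contact_force: [0.6, -1.2, -2.7]
finger_gap: 0.039
grasp_force: 29.5
```

carry_out:
  commands:
    - [[-2.1,4.5,0],0,0.3]
    - [[-4.2,9,0],0,0.3]
    - [[-6.3,13.5,0],0,0.3]
    - [[-8.5,18,0],0,0.3]
    - [[-10.6,22.5,0],0,0.3]

```text
clock: 31.18
tool_pos: [0.5541, -0.2607, 0.2159]
ee_rot: [1.0, 0.002, 0.001, -0.0]
contact_force: [-0.5, 0.2, -2.4]
finger_gap: 0.0394
grasp_force: 29.5
```

carry_out:
  commands:
    - [[-2.1,4.5,0],0,0.3]
    - [[-4.2,9,0],0,0.3]
    - [[-6.3,13.5,0],0,0.3]
    - [[-6.3,13.5,0],0,0.3]
    - [[-6.3,13.5,0],0,0.3]

```text
clock: 31.8
tool_pos: [0.4925, -0.3945, 0.2153]
ee_rot: [1.0, 0.002, 0.001, -0.0]
contact_force: [1.0, 0.2, -3.0]
finger_gap: 0.0394
grasp_force: 29.7
```

```bash
python3 - <<'E'
from ov import *
from plan import plan
plan([(.4892,-.3965,.075,0,.3)])
I={n:env.camera(n) for n in("top","scene")}
for n in I:
    m=mask(n,"board",(.489,-.3965))
    if m is not None: print(n,"board",fit(M["board"],(.489,-.3965,0),{n:m}))
    r=env.regions_of(n,"mill"); print([(x["rect"],round(x["score"],2)) for x in r][:2])
print(proj("scene",[.489,-.3965,.166]))
u,v=proj("scene",[.489,-.3965,.12]).astype(int); c=I["scene"][max(0,v-60):v+60,max(0,u-80):u+80]; cv2.imwrite("pics/m7.png",cv2.resize(c,None,fx=4,fy=4))
E
```

```text
now [ 0.493 -0.394  0.215  0.181] gap 0.0394 F [ 1.   0.2 -3. ] t 31.8
[[[-0.1, 0.1, 4.7], 0.0, 0.3], [[-0.2, 0.1, 9.4], 0.0, 0.3], [[-0.3, 0.2, 14.0], 0.0, 0.3]]
[([125.1, 168.2, 32.9, 34.3], 0.58)]
scene board (array([ 0.4882, -0.3979,  0.004 ]), np.float64(0.963))
[([184.3, 113.0, 18.8, 20.9], 0.49), ([199.3, 190.0, 23.5, 30.9], 0.2)]
[195.67988171 132.50503966]
```

View pics/m7.png

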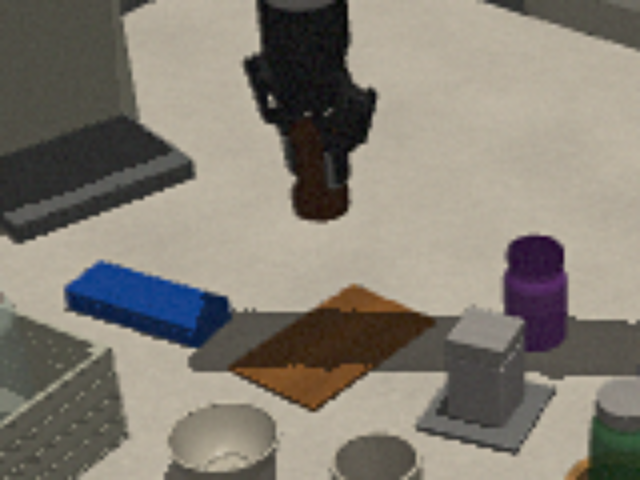

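The mill is upright in the gripper at (320,180). I'll lower it over the board middle.

carry_out:
  commands:
    - [[-0.2,0.2,4.5],0,0.3]
    - [[-0.2,0.2,9],0,0.3]
    - [[-0.2,0.2,13],0,0.3]
    - [[-0.2,0.2,14.2],0,0.3]
    - [[-0.2,0.2,14.2],0,0.3]

```text
clock: 32.72
tool_pos: [0.4906, -0.3963, 0.0725]
ee_rot: [1.0, 0.002, -0.0, 0.0]
contact_force: [0.4, -0.1, -2.0]
finger_gap: 0.0396
grasp_force: 29.8
```

carry_out:
  commands:
    - [[0,0,0],0,0.3]
    - [[0,0,0],0,0.3]

```text
clock: 32.98
tool_pos: [0.4912, -0.3971, 0.074]
ee_rot: [1.0, 0.002, 0.001, 0.001]
contact_force: [-0.2, 0.2, -2.8]
finger_gap: 0.0389
grasp_force: 29.8
```

```bash
python3 -c "
from plan import *
plan([(.4895,-.397,.061,0,.3)])"
```

```text
now [ 0.491 -0.397  0.074  0.226] gap 0.0389 F [-0.2  0.2 -2.8] t 33.0
[[[-0.2, -0.0, 1.3], 0.0, 0.3]]
```

carry_out:
  commands:
    - [[-0.1,0,0.6],0,0.3]
    - [[-0.1,0,1.1],0,0.3]
    - [[-0.1,0,1.3],0,0.3]
    - [[-0.1,0,1.3],0,0.3]

```text
clock: 33.48
tool_pos: [0.4894, -0.3965, 0.0602]
ee_rot: [1.0, 0.002, 0.0, -0.0]
contact_force: [-3.3, 3.9, 9.6]
finger_gap: 0.0392
grasp_force: 30.2
```

```bash
python3 -c "
from plan import *
plan([(.4895,-.397,.061,0,.3)])"
```

```text
now [ 0.489 -0.396  0.06   0.215] gap 0.0392 F [-3.3  3.9  9.6] t 33.5
[[[0.0, 0.1, -0.1], 0.0, 0.3]]
```

Touchdown. I'll ease up 1 mm, open, rise, and move clear.

carry_out:
  commands:
    - [[0,0,-0.1],0,0.3]
    - [[0,0,-0.1],0,0.7]
    - [[0,0,-0.1],0,1]
    - [[0,0,-0.1],0,1]
    - [[0,0,-0.1],0,1]

```text
clock: 34.1
tool_pos: [0.4894, -0.3965, 0.0603]
ee_rot: [1.0, 0.002, -0.0, 0.0]
contact_force: [0.1, -0.2, -0.0]
finger_gap: 0.0854
grasp_force: 0.0
```

carry_out:
  commands:
    - [[0,0,-3],0,1]
    - [[0,0,-8],0,1]
    - [[0,0,-13],0,1]
    - [[0,0,-18],0,1]
    - [[0,5,-20],0,1]

```text
clock: 34.72
tool_pos: [0.4938, -0.4436, 0.2643]
ee_rot: [1.0, 0.006, 0.003, 0.0]
contact_force: [1.1, -0.6, 0.5]
finger_gap: 0.0853
grasp_force: 0.0
```

carry_out:
  commands:
    - [[0,5,0],0,1]
    - [[0,10,0],0,1]
    - [[0,15,0],0,1]
    - [[0,15,0],0,1]

```text
clock: 35.22
tool_pos: [0.4859, -0.6011, 0.2573]
ee_rot: [1.0, -0.002, -0.002, -0.0]
contact_force: [-1.0, -0.5, -0.1]
finger_gap: 0.0855
grasp_force: 0.0
```

```bash
python3 - <<'E'
from ov import *
from plan import cur
print(np.round(cur()[0],3))
M["jar"]=[cyl(.062,.078),cyl(.05,.1)]
I={n:env.camera(n) for n in("top","scene")}
T=[("jar",(.5021,-.051,0),.006),("square_tin",(.481,-.217,.258),.006),("mill",(.489,-.397,0),.006),("flat_tin",(.6091,.2231,.879),0),("mug",(.671,-.181,0),0),("bowl",(.69,-.35,0),0)]
for n in I:
    for t,p,z in T:
        if t in("flat_tin",): continue
        m=mask(n,t,p)
        if m is not None: print(n,t,*fit(lift(M[t],z),p,{n:m},yaw=t=="square_tin"))
F=[(t,p,z,(0,255,255)) for t,p,z in T[:4]]+[("cork_coaster",(.5021,-.051,0),0,(0,0,255)),("slate_coaster",(.481,-.217,.258),0,(0,0,255)),("board",(.489,-.397,0),0,(0,0,255))]
overlay("top",I["top"],F,(60,110,340,150),"pics/f1.png"); overlay("scene",I["scene"],F,(160,130,230,160),"pics/f2.png")
E
```

```text
[ 0.486 -0.601  0.257 -0.177]
top jar [ 0.5009 -0.048   0.0679] 0.843
top square_tin [ 0.4799 -0.2146  0.2741] 0.944
top mill [ 0.4881 -0.3924  0.0974] 0.888
top mug [ 0.6715 -0.1813 -0.0178] 0.863
top bowl [ 0.6882 -0.3425 -0.0678] 0.952
scene jar [ 0.4996 -0.0511  0.0909] 0.957
scene square_tin [ 0.4807 -0.2168  0.309 ] 0.955
scene mill [ 0.4846 -0.3991  0.1295] 0.713
scene mug [ 0.6701 -0.1808 -0.0338] 0.908
scene bowl [ 0.6877 -0.3419  0.0284] 0.925
```

View pics/f2.png

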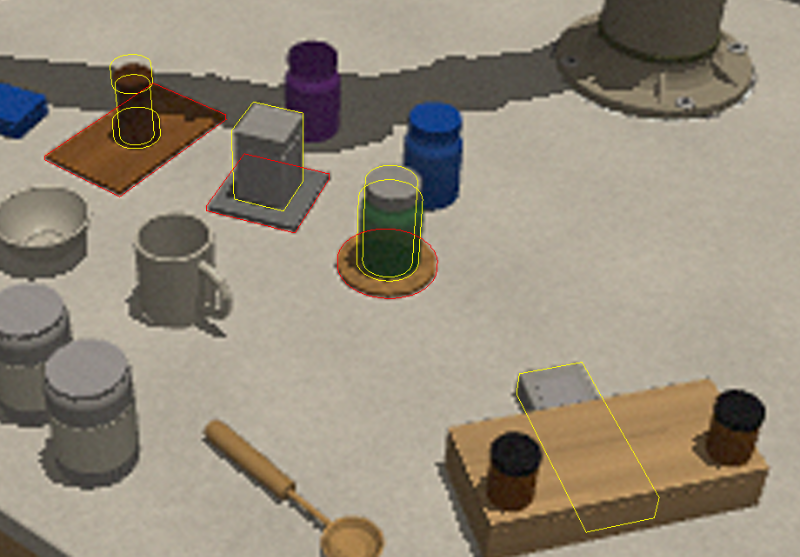

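View pics/f1.png

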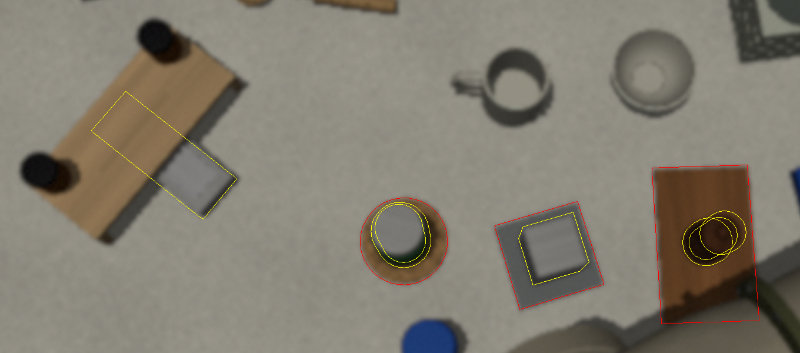

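The final pictures show:
- **Flat tin:** its end sticks out of the shelf as predicted.
- **Jar:** centred on the cork at (400,237).
- **Square tin:** centred on the slate at (555,250).
- **Mill:** upright in the middle of the board at (708,243).
- **Mug and bowl:** unmoved.

The arm is clear, so I'm handing in.

```bash
python3 -c "
from cell import env
print(env.job_done())"
```

```text
the job is handed in; nothing more can be done
None
```

The job is handed in at about 36 s: the flat tin is home under the shelf, the jar is on the cork, the square tin is on the slate and the mill is on the board, all within about 5 mm in the last pictures, with the mug and bowl where they stood.

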